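# Cap the open inlet of a power distribution case

## Robot

A 6-joint arm with a two-finger parallel gripper is mounted at the origin on the work surface. World frame = base frame: x ahead of the robot, y to its left, z up, the work surface at z = 0. Lengths are in m, angles in degrees, forces in N, time in s.
With the tool pointing down it reaches from about 0.25 to 0.725 m from the base axis. Payload 9.7 kg.
Tool frame: the origin (TCP) lies on the mounting face of the last link; the fingertips stand 173 mm ahead of it and the grasp point (between the pads) lies 155 mm ahead of it; z points along the fingers, y is the line along which they close (so a half turn about z gives the same grasp; the last joint's range is limited). The gripper opens to 85 mm and grips with 20 to 120 N. Pads are 22 mm wide; open, the fingers measure 114 mm over their backs; the gripper's body (76 mm by 85 mm) begins 54 mm behind the grasp point. The pads swing forward as they close: fully open they stand 13 mm farther back than shut.
Start: joints at [74.485, 4.979, 10.078, 95.1, 0, 90], TCP at [0.147, 0.53, 0.405] pointing down, gripper open.
Joint ranges: [-179.16, 179.16], [-48.56, 103.87], [-65.8, 70.77], [-126.05, 130.52], [-82.76, 87.17], [-180, 180]. Speed limits (degrees/s): [127.2, 127.2, 147.25, 180, 180, 180].

## Interface

Orientations are given as [roll, pitch, yaw] about the fixed x, y, z axes, in that order (R = Rz(yaw) Ry(pitch) Rx(roll)).
In Python, from workcell import bot, camera, camera_model, outline_of, pinpoint gives the robot as it stands.
- The arm moves only by the tool move_arm, never from a script. Its arguments are lists of equal length, an entry for each row: "jaw": the closure, from 0 (fully open) to 1 (shut); "delta_pos": the shift along the world's x, y, z in m, a list of three; "yaw": the turn about the world's z in rad. In form: {"jaw": [jaw, ...], "delta_pos": [[dx, dy, dz], ...], "yaw": [yaw, ...]}. A call has 1 to 10 rows; each row shifts and turns the commanded pose from where the row before left it; what a row does not reach is not made up. A row lasts 1/12 s, in which the tool goes at most 41.7 mm and 7.16 degrees, less where a joint would pass 70% of its speed; a pose out of reach is approached as far as the arm can. A call with a gripper value outside its range is refused whole. The fingers move at their own pace and stop on an object; "force" is the grip in N (left out, the last holds). Time passes only in rows, so rows that do not move let the fingers close. It gives the time, the measured TCP pose, the force, the opening and the grip force at its end, in the units of the state.
- bot.get_obs(): the state, without advancing time (a new reading comes with each control period).
- camera(name): name is "scene" or "top" or "wrist"; returns the picture (400x640x3 uint8, red, green, blue); there is no depth.
- camera_model(name): a dict with "fx", "fy", "cx", "cy" (pixels), "k1" (the pictures are not rectified: a ray, as slopes to the right and down, at radius r is drawn at 1 + k1 r^2 times it, then the intrinsics apply), "R" (3x3) and "t" (3): a world point X has camera coordinates R X + t. Camera axes: x right, y down, z forward; pixel columns grow to the right and rows downward; lengths in m; the calibration is good to about 2 mm. A picture is of the moment at which its call begins: read the wrist's pose just before it. camera_model takes no time and is no camera call; for the wrist camera it gives the pose at the moment of the call.
- bot.job_done(): hands the job in; it is judged then, once.
Trained networks look in the newest picture that a camera, given by its name, has taken for a name from the list of things; names that differ only in an ending like _2 or _b are one class to them, and where a whole thing is asked for, a point or a joint stands for the part that bears it (a point fixed in the world has none). Each returns a list of dicts, best first, with "confidence" (0 to 1); they miss things now and then, are a little off and sometimes report something else, mostly with a low value. They report only what shows in the picture. A call takes as long as a camera call.
- outline_of(camera, thing): "mask" (400x640 bool, what is visible of it) and "xy" ([column, row] in pixels, amid what is visible of it).
- pinpoint(camera, thing): "xy" ([column, row] in pixels: a listed point, or the origin of a listed thing).
The state is a dict: "time": time; "q": joint angles; "qd": joint speeds; "joint_efforts": joint torques, N m; "ee_pos": TCP position; "tcp_rot": TCP orientation; "wrist_force": force on the tool from outside, world axes, zero at the start; "torque": the same for the moment, N m; "opening": finger opening in m; "grasp_force": force on a finger pad.
Only numpy, scipy, OpenCV 4.12 (cv2) and the standard library are available. Lean on these libraries where they do the work, as an engineer would, in place of code of your own. Each camera call takes 0.05 s, during which the arm holds its last target. There are 200 camera calls.

## Task

In the lighting store, lift the lid of the power distribution case until it rests on its stop and stays open by itself. Then take the loose push-on cap from the bench and press it down onto the one uncapped inlet on the panel inside until it clicks and sits fully home; keep pressing it down firmly after the click, and finish with the fingers still pressing on the cap. Leave the other things on the bench where they are.

Things in the scene. Friction and masses are not known exactly. Their poses are not given: they have to be found in the camera images.
- lid (a joint): angle of the case's lid, rad: 0 shut, 1.75 on its stop (leaning back past upright). It turns about the case's far long edge: the front edge comes up and over, away from the robot. It weighs about 0.5 kg (some 3 N at the handle to start it). Let go below about 1.3 it falls shut, beyond 1.45 it falls open onto the stop.
- lid_handle (a point): middle of the round grip bar of the steel bow handle on the lid's top: 10 mm thick, 110 mm long along y, 33 mm above the top, a leg at each end; it can turn between the pads. Turns with the lid; shut, its z is up, x points to the hinge, and the bar lies 160 mm in front of the hinge line and 68 mm above it. The lid's front edge is 20 mm in front of the bar.
- lid_hinge (a point): middle of the hinge line, on the far top edge of the case's base, 100 mm above the bench; y runs along the hinge. It turns with the lid.
- case: black flight case, aluminium edges, fixed: 180 mm deep (x) by 300 wide (y), walls 7, base 100 high, lid 35 deep. Origin: middle of underside, x away from the robot to the hinge. Under the lid a flat grey panel 66 mm above the bench has three round inlets in a row along y, 85 mm apart (x -22 mm; y -85, 0, 85), and breakers 20 mm high behind them (near face 67 mm from the inlets' centres).
- inlet: the open inlet, in any of the three places: black square flange 54 mm wide, on it a grey upright stud 29 mm in diameter whose top (chamfered by 4 mm) is 30 mm above the panel, with four small sprung steel balls round its waist, 14 mm above the panel. Fixed to the case. Origin on the panel, on the stud's axis, z up.
- inlet_seat (a point): point on the stud's axis at the face the cap's rim sits on, 6 mm above the panel; z up.
- inlet_b: a capped inlet: same flange, its cap 46 mm in diameter reaching 37 mm above the panel. Fixed. Origin on the panel. Leave it as it is.
- inlet_c: the other capped inlet, just like inlet_b.
- cap: loose black cap, open end down on the bench, 46 mm across, 31 mm high, 40 g, closed on top. Origin: centre of its rim (underside); any yaw fits. Inside 39 mm wide, 27 deep, with a bead of 32 mm opening at the rim. Set over the stud it stops on the sprung balls, rim 10 mm above the seat; it takes 8 to 12 N (20 off axis) to pass, then the force drops and it snaps home, origin at inlet_seat.
- tape: roll of black tape, 68 mm in diameter, 19 mm high, lying flat on the bench. Bystander. Origin: underside.
- carton: small cardboard lamp carton, 56 x 56 mm, 85 mm high, standing on the bench. Bystander. Origin: underside.
- meter: multimeter lying on the bench to the left of the case, 150 x 74 x 34 mm. Bystander. Origin: underside.

How it is judged:
By the outcome, as a careful person would: the job done as asked, in the order asked, and still so for the second after the job is handed in, while the arm keeps its last pose, push and grip.
It also fails if it takes over 67 s, if anything falls off the work surface, if the arm or the gripper's body presses on something with over 40 N, if the wrist force passes 120 N, or if a joint passes its speed limit or range.

## Working session

There is one attempt and no reset: what is moved stays moved. The work goes in short steps, Python scripts to look and compute and a tool call to move; the robot and the scene stay as the last step left them, time stands still between calls to the robot, and variables do not carry over. Pictures are saved under pics/ and viewed, at most 10 in all, crops included, and the job is handed in when it is done.

Besides the shell and the picture viewer there is one more tool, called after "Call:" as name(argument=value, ...) on one line, values as JSON. move_arm: Moves the arm, as the interface text tells. Its arguments: {"type":"object","properties":{"jaw":{"type":"array"},"delta_pos":{"type":"array"},"yaw":{"type":"array"},"force":{"type":"number"}},"required":["jaw","delta_pos","yaw"]}

```bash
mkdir -p pics; cat > h.py <<'E'
import numpy as np, cv2
from workcell import bot, camera, camera_model, outline_of, pinpoint
def ray(m,xy):
    p=np.array([(xy[0]-m['cx'])/m['fx'],(xy[1]-m['cy'])/m['fy']]); u=p.copy()
    for _ in range(20): u=p/(1+m['k1']*(u@u))
    R=np.array(m['R']); t=np.array(m['t'])
    return -R.T@t, R.T@np.array([u[0],u[1],1])
def onz(m,xy,z):
    o,d=ray(m,xy); return o+d*(z-o[2])/d[2]
def proj(m,X):
    c=np.array(m['R'])@np.array(X)+np.array(m['t']); u=c[:2]/c[2]; u=u*(1+m['k1']*(u@u))
    return [m['fx']*u[0]+m['cx'],m['fy']*u[1]+m['cy']]
def tri(a,b):
    (o1,d1),(o2,d2)=a,b
    s=np.linalg.lstsq(np.c_[d1,-d2],o2-o1,rcond=None)[0]
    p,q=o1+d1*s[0],o2+d2*s[1]; return (p+q)/2,np.linalg.norm(p-q)
def save(n,f): cv2.imwrite('pics/'+f,cv2.cvtColor(n,cv2.COLOR_RGB2BGR))
E
python3 - <<'E'
from h import *
np.set_printoptions(precision=4,suppress=True)
ims=[camera(c) for c in('scene','top')]
save(ims[0],'s0.png'); save(ims[1],'t0.png')
M={c:camera_model(c) for c in('scene','top')}
for th,z in [('lid_handle',.168),('lid_hinge',.1),('case',0),('cap',0),('tape',0),('carton',0),('meter',0)]:
    P={}
    for c in M:
        r=pinpoint(c,th)
        for k in r[:2]: print(th,c,round(k['confidence'],2),np.round(k['xy'],1),onz(M[c],k['xy'],z))
        if r:P[c]=ray(M[c],r[0]['xy'])
    if len(P)==2: print('  tri',*tri(P['scene'],P['top']))
print(bot.get_obs())
E
```

```text
lid_handle scene 0.7 [314.2 196.4] [0.4877 0.0521 0.168 ]
lid_handle top 0.63 [304.5 206.1] [0.4814 0.0707 0.168 ]
  tri [0.4807 0.0699 0.1559] 0.004065808617613236
lid_hinge scene 0.81 [361.7 223.5] [0.6435 0.0654 0.1   ]
case scene 0.77 [334.4 240.9] [ 0.5493  0.0658 -0.    ]
case top 0.74 [310.2 189.5] [0.5499 0.0569 0.    ]
  tri [0.5508 0.0579 0.0059] 0.0039532469421890565
cap scene 0.79 [312.2 311.6] [ 0.6208 -0.2413  0.    ]
cap top 0.6 [401.5 167.9] [ 0.625  -0.2373  0.    ]
  tri [ 0.6228 -0.239  -0.0009] 0.005627527051500331
tape scene 0.74 [253.5 294.7] [ 0.4379 -0.2533  0.    ]
tape top 0.55 [409.4 225.6] [ 0.4389 -0.2604  0.    ]
  tri [ 0.4399 -0.2582  0.0053] 0.003025009133835119
carton scene 0.92 [259.6 330. ] [ 0.5228 -0.3557  0.    ]
carton top 0.59 [442.  201.1] [ 0.5189 -0.3674  0.    ]
  tri [ 0.5221 -0.3624  0.0065] 0.009587920436671712
meter scene 0.67 [351.2 178.9] [0.4472 0.4572 0.    ]
meter top 0.65 [191.3 216.4] [0.4588 0.4295 0.    ]
  tri [0.459  0.4237 0.0207] 0.0033741082847025114
{'time': 0.8, 'q': array([74.4848,  4.9776, 10.0797, 95.0996, -0.0011, 90.0006]), 'qd': array([ 0.058 ,  0.0314,  0.1155, -0.0885,  0.0009, -0.0087]), 'joint_efforts': array([ -0.0004, -52.005 ,  46.4836,   0.0013,  -0.    ,  -0.    ]), 'ee_pos': array([0.1471, 0.53  , 0.4047]), 'tcp_rot': array([179.9975,   0.0011, 164.4842]), 'wrist_force': array([ 0.3623, -0.2638,  0.8333]), 'torque': array([-0.0471, -0.0103,  0.0048]), 'grasp_force': 0.0, 'opening': 0.08529243881851052}
```

View pics/s0.png

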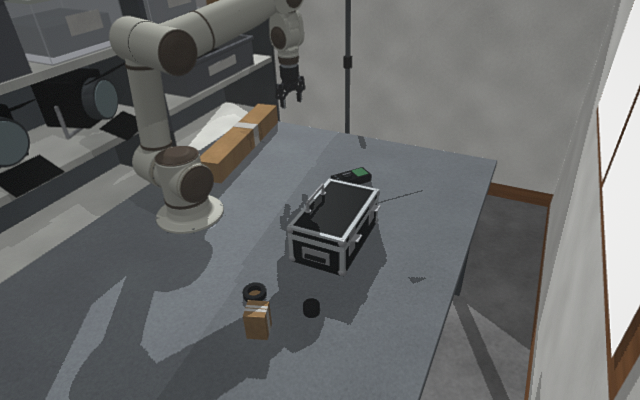

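View pics/t0.png

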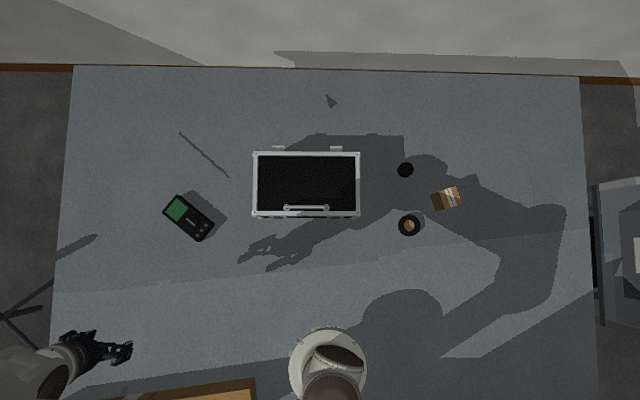

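The scene view shows the case at about (335,225), the cap at (312,308), and the tape and carton at (255,290–320). In the top view the case spans roughly (254–360, 153–216) and is nearly square to the world axes. The handle is at about (307,208) and the cap at (405,169).

Call:
move_arm(jaw=[0.3,0.3,0.3,0.3,0.3,0.3,0.3,0.3,0.3,0.3], delta_pos=[[0.023,-0.031,0],[0.023,-0.031,0],[0.023,-0.031,0],[0.023,-0.031,0],[0.023,-0.031,0],[0.023,-0.031,0],[0.023,-0.031,0],[0.023,-0.031,0],[0.023,-0.031,0],[0.023,-0.031,0]], yaw=[-0.1,-0.1,-0.1,-0.1,-0.1,-0.1,-0.1,-0.1,-0.1,-0.1], force=60)

```text
time: 1.63
ee_pos: [0.3777, 0.2182, 0.405]
tcp_rot: [180.0, -0.0, 106.9]
wrist_force: [1.0, 0.6, -0.1]
opening: 0.0597
grasp_force: 0.0
```

Call:
move_arm(jaw=[0.3,0.3,0.3,0.3,0.3,0.3,0.3], delta_pos=[[0.02,-0.031,0],[0.02,-0.031,0],[0.02,-0.031,0],[0.02,-0.031,0],[0.02,-0.03,0],[0,0,0],[0,0,0]], yaw=[-0.06,-0.06,-0.06,-0.06,-0.06,0,0])

```text
time: 2.22
ee_pos: [0.4778, 0.0645, 0.4043]
tcp_rot: [-180.0, 0.0, 89.8]
wrist_force: [-1.0, 0.7, -0.4]
opening: 0.0597
grasp_force: 0.0
```

```bash
python3 - <<'E'
from h import *
np.set_printoptions(precision=4,suppress=True)
o=bot.get_obs();print(o['time'],o['ee_pos'],o['tcp_rot'],o['opening'])
m=camera_model('wrist');im=camera('wrist');save(im,'w0.png')
print('cam',-np.array(m['R']).T@np.array(m['t']))
for th,z in [('lid_handle',.168),('lid_hinge',.1),('case',0)]:
    for k in pinpoint('wrist',th)[:2]: print(th,round(k['confidence'],2),np.round(k['xy'],1),onz(m,k['xy'],z))
g=o['ee_pos']-[0,0,.155]; print('grasp px',proj(m,g), 'at z.168',proj(m,[g[0],g[1],.168]))
E
```

```text
2.2167 [0.4778 0.0645 0.4043] [-179.9579    0.0026   89.809 ] 0.05972336371805813
cam [0.478  0.138  0.3745]
lid_handle 0.9 [320.9 205.2] [0.4816 0.0666 0.168 ]
case 0.9 [380.3 152. ] [0.5496 0.0699 0.    ]
case 0.17 [318.2 201.4] [0.4814 0.0131 0.    ]
grasp px [np.float64(314.90820934692096), np.float64(275.1420594092465)] at z.168 [np.float64(314.8804290748931), np.float64(208.46530201074435)]
```

View pics/w0.png

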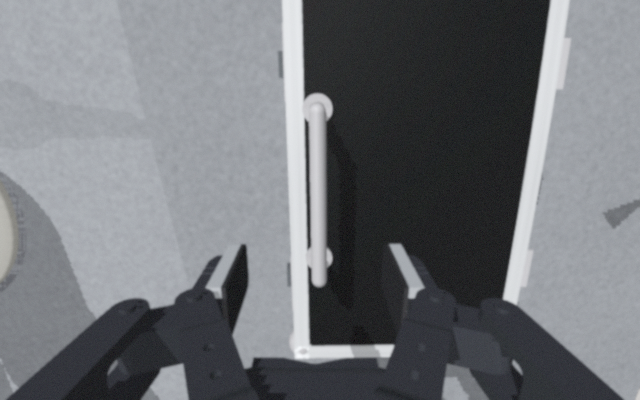

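The wrist picture shows the grip bar running vertically from (318,108) to (319,282), between the fingers. Its midpoint agrees with the network's position. I'll go down and grip it.

Call:
move_arm(jaw=[0.3,0.3,0.3,0.3,0.3,1,1,1,1,1], delta_pos=[[0.003,0.002,-0.02],[0,0,-0.02],[0,0,-0.02],[0,0,-0.02],[0,0,0],[0,0,0],[0,0,0],[0,0,0],[0,0,0],[0,0,0]], yaw=[0,0,0,0,0,0,0,0,0,0], force=50)

```text
time: 3.25
ee_pos: [0.4798, 0.0681, 0.3261]
tcp_rot: [180.0, -0.0, 90.0]
wrist_force: [-5.9, 0.9, 7.2]
opening: 0.008
grasp_force: 48.8
```

Call:
move_arm(jaw=[1,1,1,1,1,1,1,1,1], delta_pos=[[0.007,0,0.015],[0.009,0,0.0145],[0.01,0,0.0135],[0.0115,0,0.0125],[0.0125,0,0.0115],[0.0135,0,0.01],[0.0145,0,0.0085],[0.015,0,0.007],[0,0,0]], yaw=[0,0,0,0,0,0,0,0,0])

```text
time: 4.0
ee_pos: [0.574, 0.0686, 0.4206]
tcp_rot: [179.8, -0.2, 90.0]
wrist_force: [-7.4, 5.3, 15.2]
opening: 0.0082
grasp_force: 53.2
```

Call:
move_arm(jaw=[1,1,1,1,1,1,1,1,1,1], delta_pos=[[0.016,0,0.006],[0.016,0,0.004],[0.017,0,0.0025],[0.0165,0,0.001],[0.017,0,-0.0005],[0.0165,0,-0.0025],[0.0165,0,-0.004],[0.016,0,-0.0055],[0,0,0],[0,0,0]], yaw=[0,0,0,0,0,0,0,0,0,0])

```text
time: 4.83
ee_pos: [0.7058, 0.0692, 0.4188]
tcp_rot: [179.8, -0.2, 90.1]
wrist_force: [2.3, 7.7, 2.2]
opening: 0.0075
grasp_force: 54.2
```

```bash
python3 - <<'E'
from h import *
im=camera('scene');save(cv2.resize(im[100:300,220:460],None,fx=2.5,fy=2.5),'s1.png')
E
```

```text
(no output)
```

View pics/s1.png

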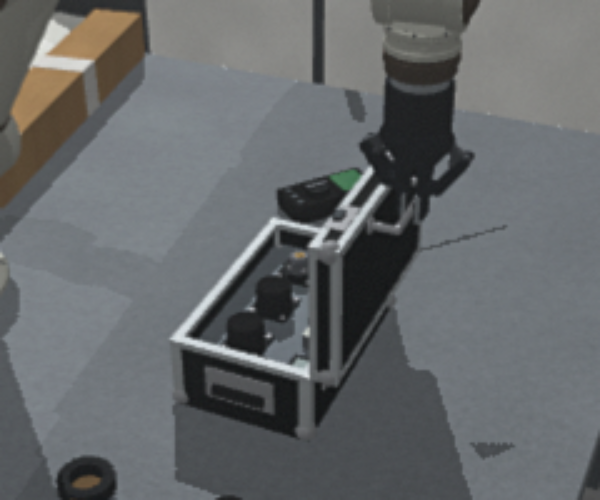

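The crop shows the lid upright in the gripper. The capped inlets are at about (245,330) and (275,295), and the open one is the farthest, at (300,263), which is the +y end. I'll open the jaw slightly and lift off so the lid falls onto its stop.

Call:
move_arm(jaw=[0.74,0.74,0.74,0.74,0.74,0.74,0.74,0.74,0.74,0.74], delta_pos=[[0,0,0],[0,0,0],[0,0,0],[0,0,0.01],[0,0,0.02],[0,0,0.02],[0,0,0.02],[0,0,0.02],[0,0,0.01],[0,0,0]], yaw=[0,0,0,0,0,0,0,0,0,0])

```text
time: 5.72
ee_pos: [0.7015, 0.0674, 0.5139]
tcp_rot: [180.0, 0.0, 90.0]
wrist_force: [0.6, 0.4, 0.2]
opening: 0.0219
grasp_force: 0.0
```

```bash
python3 - <<'E'
from h import *
np.set_printoptions(precision=4,suppress=True)
o=bot.get_obs();print(o['ee_pos'],o['q'],o['tcp_rot'])
im=camera('scene');save(cv2.resize(im[100:300,220:460],None,fx=2.5,fy=2.5),'s2.png');camera('top')
M={c:camera_model(c) for c in('scene','top')}
for th,z in [('inlet',.066),('inlet_seat',.072),('inlet_b',.066),('lid_handle',.23),('lid_hinge',.1),('cap',0)]:
    for c in M:
        for k in pinpoint(c,th)[:4]: print(th,c,round(k['confidence'],2),np.round(k['xy'],1),onz(M[c],k['xy'],z))
E
```

```text
[0.7015 0.0674 0.5139] [  5.4891  40.6197  70.6585 120.0005  -0.0113  95.509 ] [179.9609   0.0076  89.9801]
inlet scene 0.65 [315.4 236.8] [ 0.5211 -0.0144  0.066 ]
inlet scene 0.53 [332.8 223.2] [0.5412 0.0724 0.066 ]
inlet scene 0.49 [339.3 207.3] [0.5238 0.1644 0.066 ]
inlet top 0.57 [279.2 192.4] [0.5307 0.1494 0.066 ]
inlet_seat scene 0.6 [337.7 207.6] [0.5231 0.1526 0.072 ]
inlet_seat top 0.6 [277.5 194.8] [0.5226 0.1538 0.072 ]
inlet_b scene 0.65 [315.4 236.8] [ 0.5211 -0.0144  0.066 ]
inlet_b scene 0.53 [332.8 223.2] [0.5412 0.0724 0.066 ]
inlet_b scene 0.49 [339.3 207.3] [0.5238 0.1644 0.066 ]
inlet_b top 0.57 [279.2 192.4] [0.5307 0.1494 0.066 ]
lid_handle scene 0.72 [393.9 191.9] [0.7335 0.081  0.23  ]
lid_handle scene 0.62 [338.7 238.9] [ 0.6756 -0.1834  0.23  ]
lid_hinge scene 0.86 [360.2 220. ] [0.6324 0.0807 0.1   ]
cap scene 0.75 [310.5 311.4] [ 0.6162 -0.2425  0.    ]
cap top 0.5 [401.4 168. ] [ 0.6247 -0.237   0.    ]
```

View pics/s2.png

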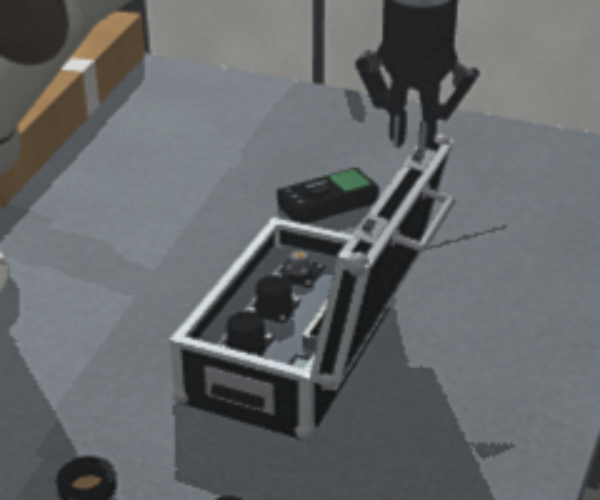

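The crop shows the lid leaning back past upright on its stop, clear of the gripper. Next is the cap.

Call:
move_arm(jaw=[0.15,0.15,0.15,0.15,0.15,0.15,0.15,0.15,0.15,0.15], delta_pos=[[-0.02,-0.03,0],[-0.02,-0.03,0],[-0.02,-0.03,0],[-0.02,-0.03,0],[0,-0.031,-0.022],[0,-0.031,-0.022],[0,-0.031,-0.022],[0,-0.031,-0.022],[0,-0.031,-0.022],[0,-0.031,-0.022]], yaw=[0,0,0,0,0,0,0,0,0,0], force=80)

```text
time: 7.25
ee_pos: [0.6262, -0.2328, 0.3829]
tcp_rot: [179.8, -0.0, 90.0]
wrist_force: [0.6, -0.4, -0.7]
opening: 0.0725
grasp_force: 0.0
```

Call:
move_arm(jaw=[0.15,0.15,0.15,0.15], delta_pos=[[0,0,-0.03],[0,0,-0.03],[0,0,0],[0,0,0]], yaw=[0,0,0,0])

```text
time: 7.58
ee_pos: [0.6262, -0.2312, 0.3227]
tcp_rot: [180.0, -0.1, 90.0]
wrist_force: [0.1, -0.7, 1.8]
opening: 0.0727
grasp_force: 0.0
```

```bash
python3 - <<'E'
from h import *
np.set_printoptions(precision=4,suppress=True)
o=bot.get_obs();print(o['time'],o['ee_pos'],o['q'],o['opening'],o['wrist_force'])
m=camera_model('wrist');im=camera('wrist');save(im,'w1.png')
for k in pinpoint('wrist','cap')[:2]: print(round(k['confidence'],2),np.round(k['xy'],1),onz(m,k['xy'],0))
for k in outline_of('wrist','cap')[:1]:
    ys,xs=np.nonzero(k['mask']);print(k['xy'],xs.min(),xs.max(),ys.min(),ys.max())
    print(onz(m,k['xy'],.031),onz(m,k['xy'],.015))
E
```

```text
7.5833 [ 0.6262 -0.2312  0.3227] [-20.2808  20.65    19.4835  88.8475   0.085   69.7276] 0.07272996831640396 [ 0.1385 -0.7476  1.8323]
0.92 [306.2 186.5] [ 0.6189 -0.2409  0.    ]
[302.6, 194.8] 273 330 163 225
[ 0.6168 -0.239   0.031 ] [ 0.6162 -0.2439  0.015 ]
```

View pics/w1.png

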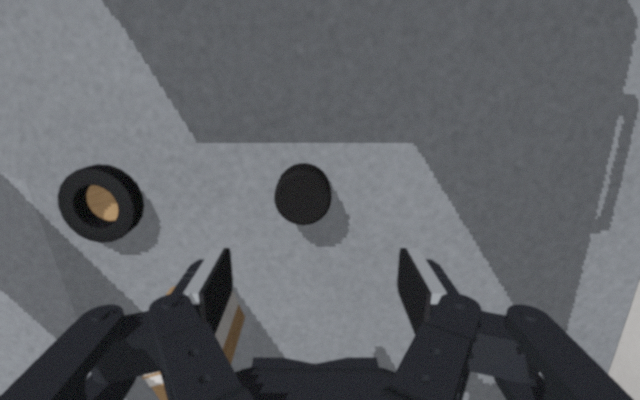

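The wrist view shows the cap's top disc centred at about (302,192), with the tape at (101,203). The carton sits at the lower left, clear of the finger path. Descending to the cap.

Call:
move_arm(jaw=[0.15,0.15,0.15,0.15,0.15,0.15,0.15], delta_pos=[[-0.008,-0.009,-0.02],[0,0,-0.035],[0,0,-0.035],[0,0,-0.035],[0,0,-0.021],[0,0,0],[0,0,0]], yaw=[0,0,0,0,0,0,0])

```text
time: 8.32
ee_pos: [0.6191, -0.2401, 0.1791]
tcp_rot: [179.8, -0.0, 90.0]
wrist_force: [0.0, 0.3, 1.1]
opening: 0.0726
grasp_force: 0.0
```

```bash
python3 - <<'E'
from h import *
np.set_printoptions(precision=4,suppress=True)
o=bot.get_obs();print(o['time'],o['ee_pos'],o['opening'],o['wrist_force'])
im=camera('wrist');save(im,'w2.png')
E
```

```text
8.3167 [ 0.6191 -0.2401  0.1791] 0.07264268526329969 [0.0056 0.2924 1.0555]
```

View pics/w2.png

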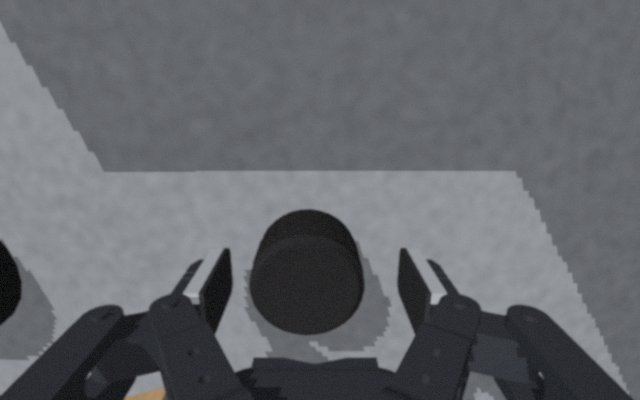

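```bash
python3 - <<'E'
from h import *
np.set_printoptions(precision=4,suppress=True)
m=camera_model('wrist');p=bot.get_obs()['ee_pos']
print(p,onz(m,[307,284],.031),proj(m,[p[0],p[1],.031]))
E
```

```text
[ 0.6196 -0.2404  0.1807] [ 0.6175 -0.2413  0.031 ] [np.float64(312.20080177061305), np.float64(281.918717584204)]
```

The cap's top disc is centred at (307,284), 2 mm from the grasp axis. I'll centre on it, close, and lift.

Call:
move_arm(jaw=[0.15,0.15,1,1,1,1,1,1,1,1], delta_pos=[[-0.002,-0.001,-0.004],[0,0,0],[0,0,0],[0,0,0],[0,0,0],[0,0,0],[0,0,0],[0,0,0],[0,0,0],[0,0,0]], yaw=[0,0,0,0,0,0,0,0,0,0], force=90)

```text
time: 9.2
ee_pos: [0.617, -0.2415, 0.1754]
tcp_rot: [179.7, 0.0, 90.0]
wrist_force: [-0.4, 0.2, 7.0]
opening: 0.044
grasp_force: 91.9
```

The 7 N upward push suggests the fingertips are touching the bench. I'll regrip 6 mm higher so they clear the flange once the cap is home.

Call:
move_arm(jaw=[0.35,0.35,0.35,0.35,1,1,1,1,1,1], delta_pos=[[0,0,0],[0,0,0],[0,0,0.006],[0,0,0],[0,0,0],[0,0,0],[0,0,0],[0,0,0],[0,0,0],[0,0,0]], yaw=[0,0,0,0,0,0,0,0,0,0], force=90)

```text
time: 10.03
ee_pos: [0.6169, -0.2414, 0.181]
tcp_rot: [179.7, 0.0, 90.0]
wrist_force: [-1.3, 0.1, 6.7]
opening: 0.0437
grasp_force: 91.5
```

Call:
move_arm(jaw=[1,1,1,1,1,1,1,1,1,1], delta_pos=[[0,0,0.02],[0,0,0.035],[-0.01,0,0.035],[-0.02,0,0.03],[-0.02,0.02,0.03],[-0.02,0.03,0],[-0.02,0.034,0],[0,0.038,0],[0,0.038,0],[0,0.038,0]], yaw=[0,0,0,0,0,0,0,0,0,0])

```text
time: 10.87
ee_pos: [0.5259, -0.0419, 0.3302]
tcp_rot: [179.8, -0.0, 89.9]
wrist_force: [1.0, 0.5, -0.4]
opening: 0.0431
grasp_force: 91.6
```

Call:
move_arm(jaw=[1,1,1,1,1,1,1], delta_pos=[[0,0.036,0],[0,0.036,0],[0,0.036,0],[0,0.036,0],[0,0,0],[0,0,0],[0,0,0]], yaw=[0,0,0,0,0,0,0])

```text
time: 11.45
ee_pos: [0.5266, 0.1007, 0.3297]
tcp_rot: [179.8, 0.0, 90.0]
wrist_force: [-0.7, -0.1, 0.4]
opening: 0.0434
grasp_force: 91.6
```

```bash
python3 - <<'E'
from h import *
np.set_printoptions(precision=4,suppress=True)
o=bot.get_obs();print(o['time'],o['ee_pos'],o['tcp_rot'],o['opening'],o['wrist_force'])
m=camera_model('wrist');im=camera('wrist');save(im,'w3.png')
for th,z in [('inlet',.066),('inlet_seat',.072)]:
  for k in pinpoint('wrist',th)[:3]: print(th,round(k['confidence'],2),np.round(k['xy'],1),onz(m,k['xy'],z))
p=o['ee_pos'];print(proj(m,[p[0],p[1],p[2]-.15]))
for c in('scene','top'):
  camera(c);M=camera_model(c)
  for k in pinpoint(c,'inlet_seat')[:2]: print(c,round(k['confidence'],2),onz(M,k['xy'],.072))
E
```

```text
11.45 [0.5266 0.1007 0.3297] [179.8181   0.0005  90.0437] 0.043443144798075914 [-0.7263 -0.137   0.3578]
inlet 0.92 [315.3 332.3] [ 0.5279 -0.0161  0.066 ]
inlet 0.74 [313.7 113.8] [0.5268 0.1575 0.066 ]
inlet_seat 0.9 [316.5 116.3] [0.5286 0.1563 0.072 ]
[np.float64(313.4266667825899), np.float64(281.71680207688723)]
scene 0.72 [0.523  0.1637 0.072 ]
```

View pics/w3.png

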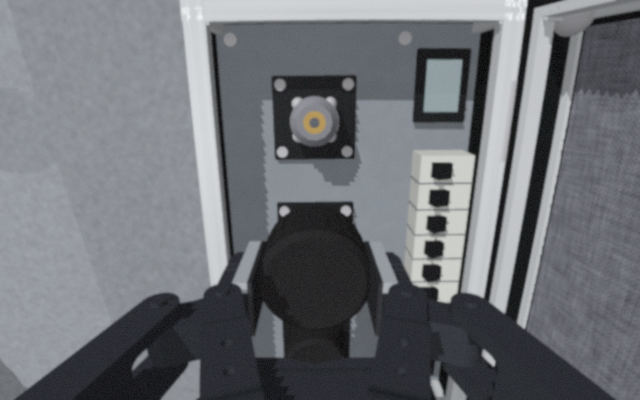

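The stud's top is centred at (314,122), on a flange with corners at about (272,76) and (355,159). The held cap's top disc is centred at about (315,279).

```bash
python3 - <<'E'
from h import *
np.set_printoptions(precision=4,suppress=True)
m=camera_model('wrist');p=bot.get_obs()['ee_pos'];print(p)
print('stud',onz(m,[314,122],.096),'flange',onz(m,[314.3,117],.071))
# stud and held-cap discs via Hough in the picture
g=cv2.cvtColor(cv2.imread('pics/w3.png'),cv2.COLOR_BGR2GRAY)
print(cv2.HoughCircles(g[90:150,280:350],cv2.HOUGH_GRADIENT,1,20,param1=80,param2=15,minRadius=18,maxRadius=30))
print('cap',onz(m,[315,279],p[2]-.150))
E
```

```text
[0.5267 0.0999 0.3298]
stud [0.5273 0.1543 0.096 ] flange [0.5275 0.1551 0.071 ]
[[[33.5 30.5 24.9]]]
cap [0.5274 0.1012 0.1798]
```

Call:
move_arm(jaw=[1,1,1,1,1,1], delta_pos=[[0,0.027,0],[0,0.027,0],[0,0,-0.02],[0,0,-0.02],[0,0,0],[0,0,0]], yaw=[0,0,0,0,0,0], force=110)

```text
time: 12.3
ee_pos: [0.5264, 0.1543, 0.2892]
tcp_rot: [179.9, 0.0, 90.0]
wrist_force: [0.2, -0.3, 0.1]
opening: 0.0427
grasp_force: 111.7
```

```bash
python3 - <<'E'
from h import *
np.set_printoptions(precision=4,suppress=True)
o=bot.get_obs();print(o['time'],o['ee_pos'],o['tcp_rot'],o['opening'],o['wrist_force'])
E
```

```text
12.3 [0.5264 0.1543 0.2892] [179.918    0.0165  89.9802] 0.04273405832176763 [ 0.2137 -0.2564  0.0942]
```

Call:
move_arm(jaw=[1,1,1,1,1,1], delta_pos=[[0,0,-0.008],[0,0,-0.006],[0,0,-0.005],[0,0,-0.004],[0,0,0],[0,0,0]], yaw=[0,0,0,0,0,0])

```text
time: 12.8
ee_pos: [0.5266, 0.1546, 0.2667]
tcp_rot: [179.8, -0.0, 90.0]
wrist_force: [0.3, -0.0, -0.6]
opening: 0.0435
grasp_force: 111.7
```

Call:
move_arm(jaw=[1,1,1,1,1,1], delta_pos=[[0,0,-0.002],[0,0,-0.002],[0,0,-0.002],[0,0,-0.002],[0,0,0],[0,0,0]], yaw=[0,0,0,0,0,0])

```text
time: 13.3
ee_pos: [0.5268, 0.1549, 0.2595]
tcp_rot: [179.7, -0.1, 90.0]
wrist_force: [-0.0, 2.4, 3.9]
opening: 0.0431
grasp_force: 112.3
```

Call:
move_arm(jaw=[1,1,1,1,1,1], delta_pos=[[0,0,-0.002],[0,0,-0.002],[0,0,-0.002],[0,0,-0.002],[0,0,0],[0,0,0]], yaw=[0,0,0,0,0,0])

```text
time: 13.8
ee_pos: [0.5262, 0.1547, 0.253]
tcp_rot: [179.7, -0.1, 90.0]
wrist_force: [-9.1, -0.9, 20.2]
opening: 0.0431
grasp_force: 114.5
```

Call:
move_arm(jaw=[1,1,1,1,1], delta_pos=[[0,0,-0.002],[0,0,-0.002],[0,0,0],[0,0,0],[0,0,0]], yaw=[0,0,0,0,0])

```text
time: 14.22
ee_pos: [0.5259, 0.1546, 0.2528]
tcp_rot: [179.6, -0.1, 90.0]
wrist_force: [-20.9, -4.1, 50.4]
opening: 0.0431
grasp_force: 117.7
```

```bash
python3 - <<'E'
from h import *
np.set_printoptions(precision=4,suppress=True)
o=bot.get_obs();print(o['time'],o['ee_pos'],o['tcp_rot'],o['opening'],o['wrist_force'])
a=camera('wrist');m=camera_model('wrist');p=o['ee_pos'];save(a,'w4.png')
for z in (.103,.113): print(z,proj(m,[.5273,.155,z]))
E
```

```text
14.2167 [0.5259 0.1546 0.2528] [179.5997  -0.1025  90.0076] 0.043102363444705166 [-20.9331  -4.0906  50.3565]
0.103 [np.float64(315.560811786757), np.float64(281.59327040519685)]
0.113 [np.float64(315.82541658154923), np.float64(296.1130876016216)]
```

View pics/w4.png

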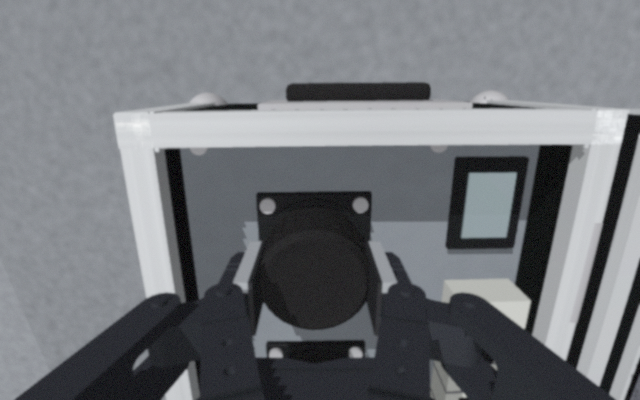

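The cap's disc is where the home position predicts, (315,281), and it hasn't slipped in the fingers. The stop at TCP z 0.2528 matches the seat. I'll ease the push to a firm but moderate level and remove the side load.

Call:
move_arm(jaw=[1,1,1,1,1], delta_pos=[[-0.001,0,0.001],[-0.001,0,0.001],[0,0,0],[0,0,0],[0,0,0]], yaw=[0,0,0,0,0])

```text
time: 14.68
ee_pos: [0.5253, 0.1546, 0.253]
tcp_rot: [179.5, -0.1, 90.0]
wrist_force: [-5.6, -1.6, 30.0]
opening: 0.0432
grasp_force: 115.3
```

```bash
python3 - <<'E'
from h import *
np.set_printoptions(precision=4,suppress=True)
o=bot.get_obs();print(o['time'],o['ee_pos'],o['tcp_rot'],o['wrist_force'])
camera('scene');m=camera_model('scene')
for th,z in [('lid_handle',.23),('cap',.072),('tape',0),('carton',0),('meter',0)]:
    for k in pinpoint('scene',th)[:2]: print(th,round(k['confidence'],2),onz(m,k['xy'],z))
E
```

```text
14.6833 [0.5253 0.1546 0.253 ] [179.4569  -0.0801  89.9851] [-5.6042 -1.576  29.9639]
lid_handle 0.75 [0.7347 0.1005 0.23  ]
cap 0.52 [0.5263 0.1579 0.072 ]
tape 0.71 [ 0.4438 -0.2467  0.    ]
carton 0.76 [ 0.5253 -0.3557  0.    ]
meter 0.6 [0.4374 0.4402 0.    ]
```

```bash
python3 -c "
from workcell import bot
print(bot.job_done())"
```

```text
the job is handed in; nothing more can be done
None
```

The lid is open and resting on its stop. The cap stopped at its seat height on the open inlet, with the fingers still pressing it at about 30 N. The other things on the bench were left alone, and I handed the job in at about 15 s; no verdict came back.

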